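Shut down the parts dryer and hold its lid open

TASK

The drying run is over: with the lid still down, press the orange heater key on the parts dryer fully in and let it come back, then do the same with the blue fan key, leaving the white and green keys alone. Then raise the lid and hold it open at about 60 degrees from closed so that I can lift the basket out; it has no stay, so never let it drop, and finish with the gripper still holding it there. Leave everything else on the bench where it is.

Things in the scene. Friction and masses are not known exactly. Their poses are not given: they have to be found in the camera images.
- dryer: Hot-air parts dryer, fixed: light grey casing, x -175 (front) to +165 mm (back), y +-145 mm. Origin on the bench, x to its back, away from the operator, z up; only place and turn about z vary. Rear part (x over -45 mm): chamber, rim 150 mm high, lid on top. Front part: dark console, its top sloping 15 degrees, 90 mm high at the front edge, 125 mm at the chamber
- key_heater_top (a point): Centre of the top face of the ORANGE heater key, 122 mm above the bench. Round key 24 mm across in a black ring 40 mm across, its top 10 mm proud of the ring, facing up and 15 degrees towards the operator (this point's z axis points out of it). In the dryer's frame x = -141, y = +27.5 mm
- key_fan_top (a point): Centre of the top face of the BLUE fan key, same build, y = -82.5 mm. The four keys stand in a row across the console, 55 mm apart; from left to right for the operator: white timer, orange heater, green start, blue fan
- key_heater (a joint): Travel of the orange key in m: 0 released, 0.006 fully in; springs back; about 1.5 N starts it, 5 N brings it fully in. It counts as pressed beyond 0.0045 and as back out below 0.002
- key_fan (a joint): Travel of the blue key, the same
- key_start (a joint): Travel of the green start key, the same (y = -27.5 mm in the dryer's frame); must not be pressed
- key_timer (a joint): Travel of the white timer key, the same (y = +82.5 mm); must not be pressed
- lid (a joint): Opening angle of the lid in rad: 0 closed, 1.047 is 60 degrees, stop at 1.75. A free hinge with hardly any friction: let go below 90 degrees, the lid falls shut
- lid_handle (a point): Middle of the lid's straight bar handle, moving with the lid: round bar 12 mm thick along the dryer's y, bare steel, free over 100 mm between its end arms; 200 mm from the hinge axis, 34 mm clear of the lid's front edge. Lid closed: 162 mm above the bench, 48 mm above the console. The bar can turn between fingers that pinch it from above
- lid_hinge (a point): Middle of the lid's hinge axis, fixed on the dryer, along the dryer's y at x = +115 mm, 156 mm above the bench. The lid: steel, 160 mm from hinge to front edge, 270 mm wide, 12 mm thick, 0.4 to 0.75 kg. Opening swings its front edge and handle up, then back towards the dryer's +x
- brush: Loose cleaning brush lying flat in front of the console, about 200 mm long; leave it. Origin under its middle
- valve: Loose solenoid valve, aluminium block 60 x 45 x 35 mm with a black coil, 70 mm high, standing left of the dryer; leave it. Origin under its middle
- filter: Loose dark blue oil filter, 76 mm across, 99 mm high, standing right of the dryer; leave it. Origin under its middle
- ecu: Loose engine control unit, finned aluminium, 160 x 140 x 38 mm, at a side of the bench; leave it. Origin under its middle
- cluster: Loose black instrument cluster with two dials, 280 x 140 x 78 mm, lying on its back at a side of the bench; leave it. Origin under its middle
- tie_rod: Loose black tie-rod end, 200 mm long, 84 mm high at its ball stud, at a side of the bench; leave it. Origin under the ball socket
- jar: Loose glass jar with grey cap, 72 mm across, 100 mm high, at a side of the bench; leave it. Origin under its middle

How it is judged:
By the outcome, as a careful person would: the job done as asked, in the order asked, and still so for the second after the job is handed in, while the arm keeps its last pose, push and grip.
It also fails if it takes over 59 s, if anything falls off the work surface, if the arm or the gripper's body presses on something with over 40 N, if the wrist force passes 120 N, or if a joint passes its speed limit or range.

ROBOT

A 6-joint arm with a two-finger parallel gripper is mounted at the origin on the work surface. World frame = base frame: x ahead of the robot, y to its left, z up, the work surface at z = 0. Lengths are in m, angles in rad, forces in N, time in s.
With the tool pointing down it reaches from about 0.35 to 0.925 m from the base axis. Payload 6.4 kg.
Tool frame: the origin (TCP) lies at the very end of the fingers, on their centre line; the grasp point (between the pads) lies 19 mm behind it; y points along the fingers, z is the direction in which the jaws open and shut, and the axes are right-handed (so a half turn about y gives the same grasp; the last joint's range is limited). The gripper opens to 85 mm and grips with 20 to 120 N. Pads are 22 mm wide; open, the fingers measure 114 mm over their backs; the gripper's body (76 mm by 85 mm) begins 54 mm behind the grasp point. The pads swing forward as they close: fully open they stand 13 mm farther back than shut.
Start: joints at [1.146, 0.245, 1.558, -0, 1.339, -0.174], TCP at [0.161, 0.63, 0.231] pointing down, gripper open.
Joint ranges: [-3.13, 3.13], [-1.02, 2.26], [0.13, 2.54], [-0.95, 4.09], [0.21, 2.88], [-2.74, 2.74]. Speed limits (rad/s): [2.57, 2.57, 3.14, 3.14, 3.14, 3.14].

INTERFACE

Orientations are given as a unit quaternion [w, x, y, z].
In Python, from workcell import monitor, viewer, job_done gives the robot as it stands.
- The arm moves only by the tool move_arm, never from a script. Its argument "commands" is text: rows parted by semicolons, each of 4 numbers parted by spaces: the shift along the world's x, y, z in cm, then the turn about the world's z in degrees. A call has 1 to 10 rows; each row is the pose to reach, as a shift and turn from the pose commanded when the call began; what a row does not reach only later rows make up. A row lasts 1/8 s, in which the tool goes at most 62.5 mm and 10.7 degrees, less where a joint would pass 70% of its speed; a pose out of reach is approached as far as the arm can. A call with a gripper value outside its range is refused whole. "fingers" is the opening, from 0 (shut) to 1 (fully open), set as the call begins (left out, the last holds). The fingers move at their own pace and stop on an object; "grip_force" is the grip in N (left out, the last holds). Time passes only in rows, so rows that repeat a pose let the fingers close. It gives the time, the measured TCP pose, the force and the opening at its end, in the units of the state.
- monitor.get_state(): the state, without advancing time (a new reading comes with each control period).
- viewer.camera(name): name is "scene" or "top" or "wrist"; returns a dict with "image" (480x640x3 uint8, red, green, blue), "vertical_fov" (degrees; the focal length in pixels is half the picture's height over the tangent of half this angle, whatever the lens; pixels are square), "cx", "cy" (the principal point, pixels), "k1" (the pictures are not rectified: a ray, as slopes to the right and down, at radius r is drawn at 1 + k1 r^2 times it, then the intrinsics apply), "eye" and "attitude" of the camera in the world. Camera axes: x right, y down, z forward; pixel columns grow to the right and rows downward; lengths in m; the calibration is good to about 2 mm. A picture is of the moment at which its call begins. There is no depth.
- job_done(): hands the job in, once; it reports no verdict.
The state is a dict: "t": time; "qpos": joint angles; "joint_velocities": joint speeds; "tau": joint torques, N m; "tcp_pos": TCP position; "tool_rot": TCP orientation; "ft_force": force on the tool from outside, world axes, zero at the start; "ft_torque": the same for the moment, N m; "finger_gap": opening from 0.0 (shut) to 1.0 (fully open).
Only numpy, scipy, OpenCV 4.12 (cv2) and the standard library are available. Lean on these libraries where they do the work, as an engineer would, in place of code of your own. Each camera call takes 0.05 s, during which the arm holds its last target.

## Working session

There is one attempt and no reset: what is moved stays moved. The work goes in short steps, Python scripts to look and compute and a tool call to move; the robot and the scene stay as the last step left them, time stands still between calls to the robot, and variables do not carry over. Pictures are saved under pics/ and viewed, and the job is handed in when it is done.

Besides the shell and the picture viewer there is one more tool, called after ">>>" by a JSON object that holds its "method" and its "body". move_arm: Moves the arm, as the interface text tells. Its arguments: {"type":"object","properties":{"commands":{"type":"string"},"fingers":{"type":"number"},"grip_force":{"type":"number"}},"required":["commands"]}

```bash
mkdir -p pics; ls
python3 - <<'E'
from workcell import monitor, viewer
import cv2
s=monitor.get_state(); print({k:s[k] for k in ('t','tcp_pos','tool_rot','ft_force','finger_gap')})
for n in ('scene','top','wrist'):
    c=viewer.camera(n); cv2.imwrite(f'pics/{n}0.png',c['image'][:,:,::-1]); print(n,{k:v for k,v in c.items() if k!='image'})
E
```

```text
pics
{'t': 0.0, 'tcp_pos': array([0.1610633 , 0.62915073, 0.23018174]), 'tool_rot': array([-0.70089876,  0.702213  , -0.08862645,  0.08822234]), 'ft_force': array([-0.01486318,  0.26228843,  0.4039107 ]), 'finger_gap': 0.9993495928555775}
scene {'vertical_fov': 47.10253080173134, 'cx': 322.9489239398309, 'cy': 233.86001426858238, 'k1': -0.14021109644114146, 'eye': array([ 1.28771532, -0.88690484,  1.0780554 ]), 'attitude': array([-0.40469386,  0.8442522 ,  0.32189435, -0.14087275])}
top {'vertical_fov': 56.68471437003421, 'cx': 320.5471264758898, 'cy': 240.32563114552514, 'k1': -0.04791475541283125, 'eye': array([ 0.34843826, -0.00503102,  1.13340937]), 'attitude': array([-0.06832993,  0.70502997, -0.7024661 ,  0.06931912])}
wrist {'vertical_fov': 63.18234869284161, 'cx': 322.4909206638165, 'cy': 242.1158236056896, 'k1': -0.04612799129429575, 'eye': array([0.09054454, 0.64652082, 0.3744117 ]), 'attitude': array([0.11394993, 0.78182383, 0.6066664 , 0.08787936])}
```

View pics/scene0.png

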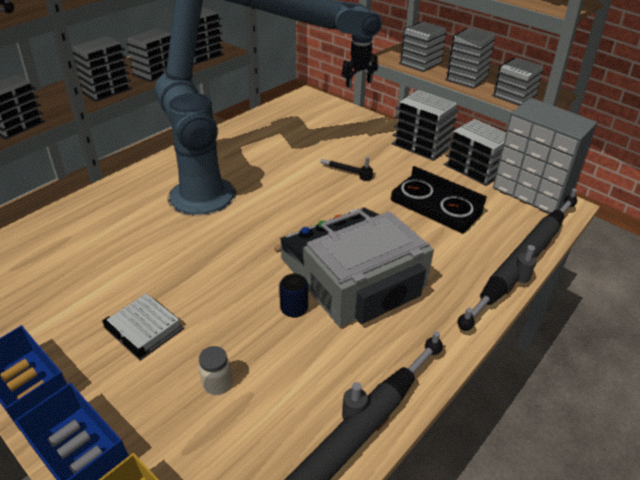

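View pics/top0.png

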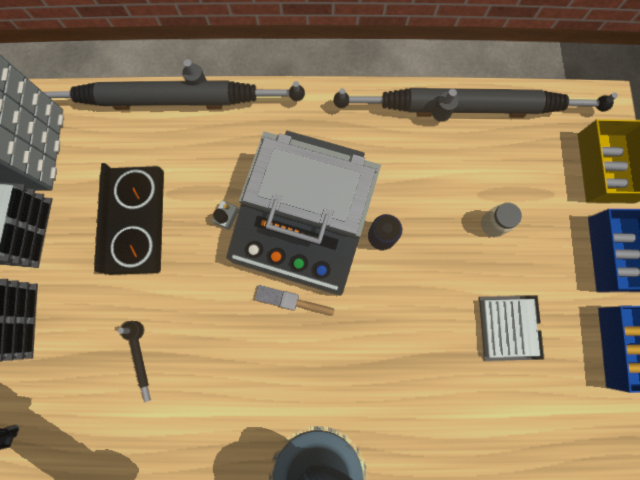

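View pics/wrist0.png

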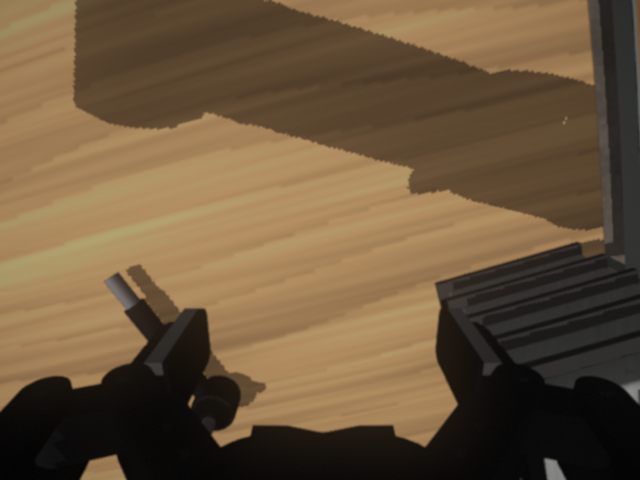

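The top view shows the keys at about white (254,250), orange (276,257), green (298,264) and blue (321,270). The handle bar runs from about (268,228) to (322,241). I'll measure the dryer from these.

```bash
cat > h.py <<'E'
import numpy as np, cv2
from scipy.spatial.transform import Rotation as R
from workcell import monitor, viewer
def rot(q): return R.from_quat(np.r_[q[1:],q[0]]).as_matrix()
def intr(c):
    h,w=c['image'].shape[:2]; f=h/2/np.tan(np.radians(c['vertical_fov'])/2)
    return np.array([[f,0,c['cx']],[0,f,c['cy']],[0,0,1]]), np.array([c['k1'],0,0,0,0.])
def rays(c,uv):
    K,d=intr(c); n=cv2.undistortPointsIter(np.array(uv,float).reshape(-1,1,2),K,d,None,None,(3,50,1e-10)).reshape(-1,2)
    return np.c_[n,np.ones(len(n))]@rot(c['attitude']).T
def onz(c,uv,z):
    r=rays(c,uv); return c['eye']+r*((np.asarray(z)-c['eye'][2])/r[:,2])[:,None]
def proj(c,P):
    K,d=intr(c); M=rot(c['attitude']).T
    return cv2.projectPoints(np.array(P,float).reshape(-1,1,3),cv2.Rodrigues(M)[0],-M@c['eye'],K,d)[0].reshape(-1,2)
def blob(img,kind,amin=20,roi=None):
    hsv=cv2.cvtColor(img,cv2.COLOR_RGB2HSV)
    lo,hi={'orange':((3,170,110),(16,255,255)),'green':((45,120,50),(80,255,255)),'blue':((100,140,90),(125,255,255))}[kind]
    m=cv2.inRange(hsv,lo,hi)
    if roi: z=np.zeros_like(m); x0,y0,x1,y1=roi; z[y0:y1,x0:x1]=255; m&=z
    n,l,s,ce=cv2.connectedComponentsWithStats(m)
    return [(ce[i],s[i,4]) for i in range(1,n) if s[i,4]>=amin]
E
python3 - <<'E'
from h import *
c=viewer.camera('top'); roi=(240,235,340,285)
pts={}
for k in ('orange','green','blue'):
    b=blob(c['image'],k,20,roi); print(k,b)
    b=max(b,key=lambda t:t[1])[0]; pts[k]=onz(c,[b],0.122)[0]; print(pts[k])
d=pts['orange']-pts['blue']; yaw=np.arctan2(-d[0],d[1]); print('span',np.hypot(*d[:2]),'yaw',np.degrees(yaw))
print('jaw dir,y', rot(monitor.get_state()['tool_rot']))
cv2.imwrite('pics/topcrop.png',cv2.resize(c['image'][120:310,210:410,::-1],None,fx=3.9,fy=3,interpolation=cv2.INTER_CUBIC)[:, :])
ctr=np.mean([pts[k][:2]-0 for k in ('orange','green','blue')],0) # key at y=-27.5,x=-141
ex=np.array([np.cos(yaw),np.sin(yaw)]);ey=np.array([-ex[1],ex[0]])
o=ctr+0.141*ex+0.0275*ey; print('origin',o)
W=lambda x,y,z: np.r_[o+x*ex+y*ey,z]
P=[W(-.085,-.05,.162),W(-.085,0,.162),W(-.085,.05,.162),W(-.141,.0275,.122),W(-.141,-.0825,.122)]
print(np.round(P,4)); im=c['image'][:,:,::-1].copy()
print(proj(c,P))
for u in proj(c,P+[W(-.175,.145,.09),W(-.175,-.145,.09)]): cv2.circle(im,tuple(int(round(v)) for v in u),1,(255,0,255),-1)
cv2.imwrite('pics/ov.png',cv2.resize(im[180:310,220:370],None,fx=5,fy=4.5,interpolation=cv2.INTER_NEAREST))
E
```

```text
orange [(array([275.55696203, 256.10126582]), np.int32(79))]
[0.51076813 0.09732567 0.122     ]
green [(array([298.44047619, 262.98809524]), np.int32(84))]
[0.49498415 0.04443279 0.122     ]
blue [(array([321.24324324, 269.82432432]), np.int32(74))]
[ 0.47939916 -0.00793381  0.122     ]
span 0.10983428469588088 yaw -16.594877628892633
jaw dir,y [[ 9.68716489e-01 -4.60705342e-04  2.48169605e-01]
 [-2.48169963e-01 -1.05112643e-03  9.68715936e-01]
 [-1.85434977e-04 -9.99999341e-01 -1.13257673e-03]]
origin [0.63803164 0.03069281]
[[ 0.5423  0.0071  0.162 ]
 [ 0.5566  0.055   0.162 ]
 [ 0.5709  0.1029  0.162 ]
 [ 0.5108  0.0973  0.122 ]
 [ 0.4793 -0.0081  0.122 ]]
[[314.66072979 239.41569881]
 [293.2394959  233.06356102]
 [271.95464017 226.75166358]
 [275.56047404 256.10535703]
 [321.31621969 269.84927217]]
```

View pics/ov.png

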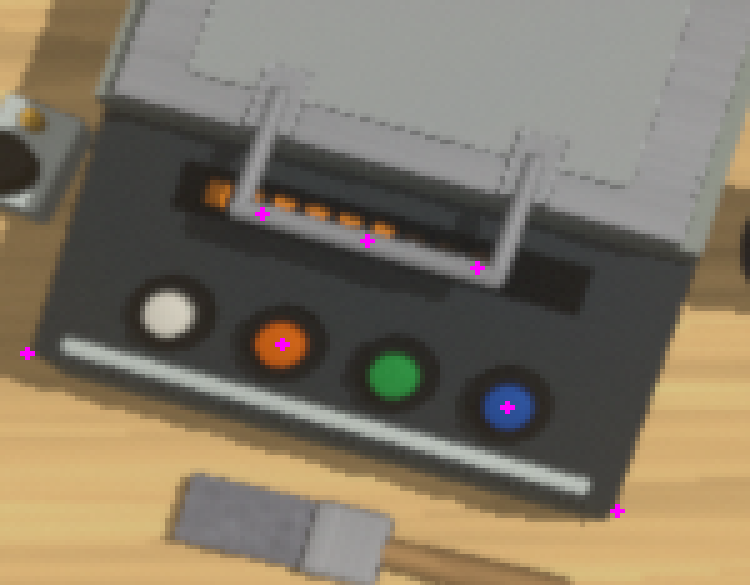

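The overlay of the dryer frame (yaw −16.6°) falls on the keys (orange 275.6,256.1; blue 321.2,269.8) and on the bar. Next I'll move above the orange key with the fingers shut and the jaws along the dryer's x.

>>> {"method": "move_arm", "body": {"commands": "3.4 -5.3 0 -9.2; 6.8 -10.6 0 -18.4; 10.2 -15.9 0 -27.6; 13.6 -21.2 0 -36.8; 17 -26.5 0 -46; 20.4 -31.8 0 -55.2; 23.8 -37.1 0 -64.4; 27.2 -42.4 0 -73.6; 30.6 -47.7 0 -82.8; 34.5 -53.1 -1 -92.2", "fingers": 0, "grip_force": 50}}

```text
t: 1.45
tcp_pos: [0.5024, 0.104, 0.2234]
tool_rot: [-0.422, 0.42, -0.568, 0.568]
ft_force: [0.1, -0.0, 0.5]
finger_gap: -0.002
```

Run:
```python
from h import *
s=monitor.get_state(); print(s['t'],s['tcp_pos'],s['ft_force'],s['finger_gap'],np.round(s['qpos'],3)); z=rot(s['tool_rot'])[:,2]; print('jaw',np.degrees(np.arctan2(z[1],z[0])))
for n in ('wrist','scene'):
    c=viewer.camera(n); cv2.imwrite(f'pics/{n}1.png',c['image'][:,:,::-1])
    if n=='wrist':
      for k in ('orange','green','blue'):
        for b,a in blob(c['image'],k,150): print(k,b,a,onz(c,[b],.122)[0])
```

```text
1.45 [0.5023749  0.10399098 0.22336076] [ 0.12630053 -0.03033541  0.49989071] -0.0015941567299648132 [-0.017 -0.074  1.913  0.     1.3    0.278]
jaw -16.90226934081254
orange [448.42941176 165.08823529] 340 [0.59197065 0.12796673 0.122     ]
orange [446.20273973 189.7890411 ] 365 [0.58739226 0.1131583  0.122     ]
orange [340.58189217 244.74364191] 983 [0.51305141 0.09767571 0.122     ]
```

View pics/wrist1.png

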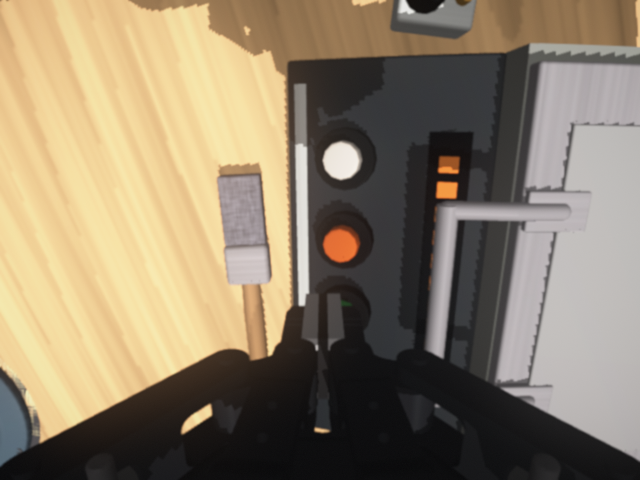

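View pics/scene1.png

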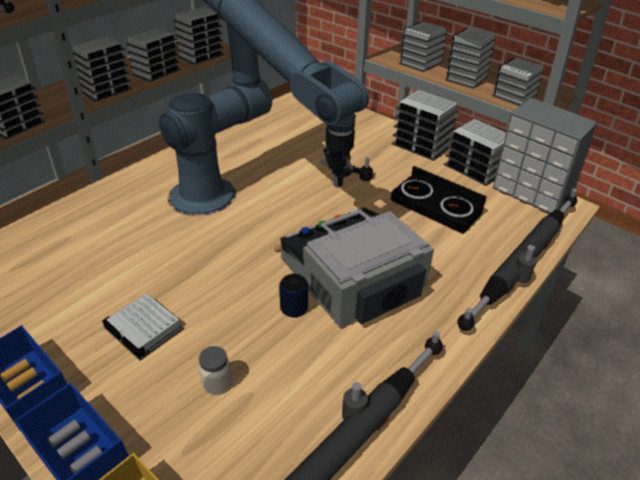

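The wrist view shows the orange key at (341,245), 2 mm from the top-view estimate, and the brush and handle are clear. Descending above the key.

>>> {"method": "move_arm", "body": {"commands": "0.1 0 -3 0; 0.1 0 -6 0; 0.1 0 -8 0; 0.1 0 -8 0; 0.1 0 -8 0"}}

```text
t: 2.17
tcp_pos: [0.5025, 0.1062, 0.1435]
tool_rot: [-0.423, 0.423, -0.566, 0.567]
ft_force: [0.6, -0.5, -0.1]
finger_gap: -0.004
```

Run:
```python
from h import *
s=monitor.get_state(); print(s['t'],s['tcp_pos'],s['ft_force'])
c=viewer.camera('wrist'); cv2.imwrite('pics/wrist2.png',c['image'][:,:,::-1])
c=viewer.camera('scene'); cv2.imwrite('pics/scene2.png',cv2.resize(c['image'][140:290,250:450,::-1],None,fx=4,fy=4))
```

```text
2.175 [0.50254901 0.10623023 0.1435155 ] [ 0.57900872 -0.4568045  -0.09518435]
```

View pics/wrist2.png

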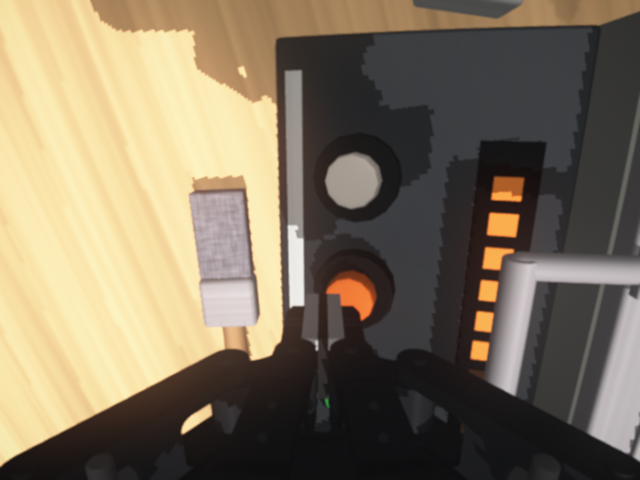

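View pics/scene2.png

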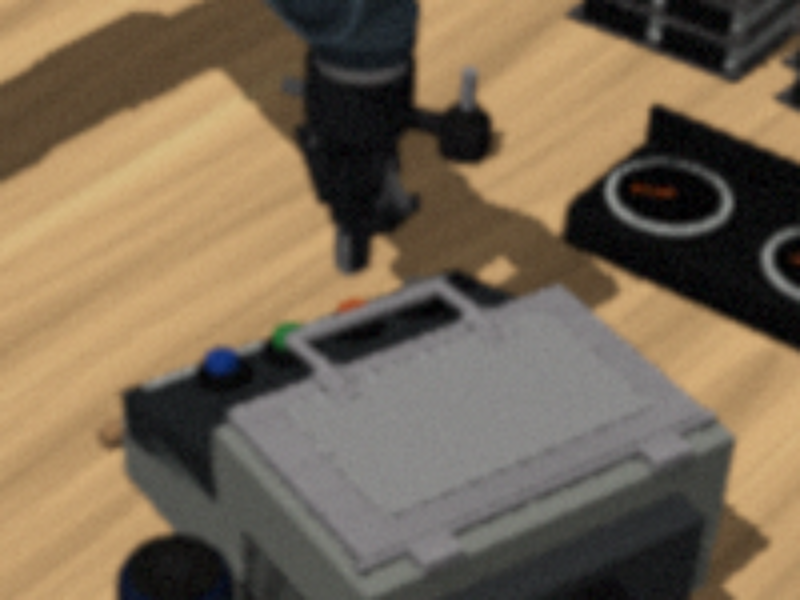

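>>> {"method": "move_arm", "body": {"commands": "0.45 -0.72 0 0.3; 0.45 -0.72 -0.5 0.3; 0.45 -0.72 -1.0 0.3; 0.45 -0.72 -1.2 0.3; 0.45 -0.72 -1.2 0.3"}}

```text
t: 2.9
tcp_pos: [0.5063, 0.0988, 0.1302]
tool_rot: [0.424, -0.424, 0.566, -0.566]
ft_force: [-0.3, -0.7, -0.5]
finger_gap: -0.003
```

>>> {"method": "move_arm", "body": {"commands": "0 0 -0.2 0; 0 0 -0.4 0; 0 0 -0.6 0; 0 0 -0.8 0; 0 0 -0.8 0"}}

```text
t: 3.52
tcp_pos: [0.5066, 0.0987, 0.1225]
tool_rot: [0.424, -0.424, 0.566, -0.566]
ft_force: [-0.2, 0.0, -0.4]
finger_gap: -0.002
```

>>> {"method": "move_arm", "body": {"commands": "0 0 -0.1 0; 0 0 -0.2 0; 0 0 -0.3 0; 0 0 -0.3 0; 0 0 -0.3 0"}}

```text
t: 4.15
tcp_pos: [0.507, 0.0987, 0.1199]
tool_rot: [-0.424, 0.424, -0.565, 0.566]
ft_force: [1.6, -0.7, 2.1]
finger_gap: -0.0
```

>>> {"method": "move_arm", "body": {"commands": "0 0 -0.1 0; 0 0 -0.2 0; 0 0 -0.2 0; 0 0 -0.2 0"}}

```text
t: 4.65
tcp_pos: [0.5069, 0.0987, 0.1178]
tool_rot: [-0.424, 0.424, -0.566, 0.566]
ft_force: [1.6, -1.4, 4.6]
finger_gap: -0.0
```

>>> {"method": "move_arm", "body": {"commands": "0 0 -0.1 0; 0 0 -0.2 0; 0 0 -0.2 0; 0 0 -0.2 0"}}

```text
t: 5.15
tcp_pos: [0.507, 0.0987, 0.1159]
tool_rot: [-0.424, 0.424, -0.566, 0.566]
ft_force: [0.9, -1.3, 5.6]
finger_gap: -0.001
```

>>> {"method": "move_arm", "body": {"commands": "0 0 -0.1 0; 0 0 -0.2 0; 0 0 -0.2 0; 0 0 -0.2 0"}}

```text
t: 5.65
tcp_pos: [0.5073, 0.0987, 0.1155]
tool_rot: [-0.424, 0.424, -0.565, 0.566]
ft_force: [-4.0, -1.2, 15.9]
finger_gap: -0.002
```

Force jumped to 16 N at z = 115.5 mm after about 6 mm of travel, so the orange key is fully in. Now releasing it and moving over to the blue key.

>>> {"method": "move_arm", "body": {"commands": "0 0 0.5 0; 0 0 1.5 0; 0 0 3 0; -1.05 -3.5 3 0; -2.1 -7 3 0; -3.15 -10.54 3 0; -3.15 -10.54 3 0; -3.15 -10.54 3 0; -3.15 -10.54 3 0"}}

```text
t: 6.78
tcp_pos: [0.4752, -0.0059, 0.1436]
tool_rot: [0.425, -0.425, 0.566, -0.565]
ft_force: [0.5, -0.4, 0.0]
finger_gap: -0.002
```

Run:
```python
from h import *
s=monitor.get_state(); print(s['t'],s['tcp_pos'],s['ft_force'])
c=viewer.camera('wrist'); cv2.imwrite('pics/wrist3.png',c['image'][:,:,::-1])
for k in ('orange','green','blue'):
    for b,a in blob(c['image'],k,150): print(k,b,a,onz(c,[b],.122)[0])
```

```text
6.775 [ 0.47519266 -0.00591228  0.1435996 ] [ 0.5323299  -0.41026652  0.03670285]
orange [342.59450785  26.37624822] 2804 [0.51319521 0.09692109 0.122     ]
orange [505.85282258  17.59677419] 496 [0.57494244 0.08305449 0.122     ]
orange [500.95272727  60.49090909] 275 [0.57033577 0.06816836 0.122     ]
orange [495.83815029 104.05780347] 346 [0.56548162 0.05237371 0.122     ]
green [340.43978627 167.64488286] 2433 [0.49789301 0.04504696 0.122     ]
blue [339.19742814 284.94553707] 1322 [ 0.48317386 -0.00599484  0.122     ]
```

View pics/wrist3.png

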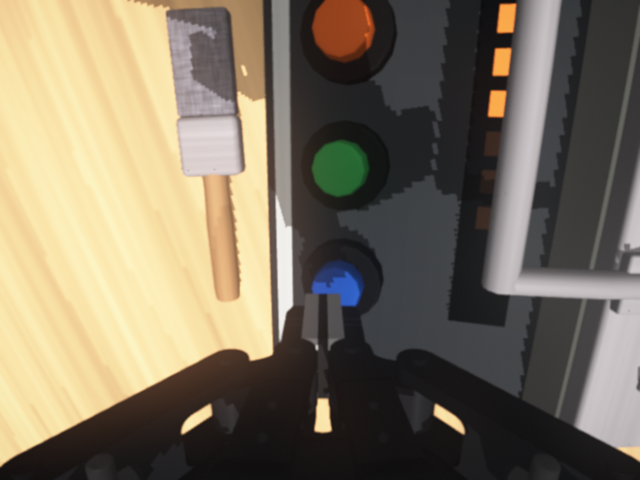

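Orange is back up, seen at (343,26). The blue key sits at about (339,285), under and just behind the tip.

>>> {"method": "move_arm", "body": {"commands": "0.05 -0.1 -0.6 0; 0.05 -0.1 -1.2 0; 0.05 -0.1 -1.6 0; 0.05 -0.1 -1.9 0; 0.05 -0.1 -2.1 0; 0.05 -0.1 -2.3 0; 0.05 -0.1 -2.3 0"}}

```text
t: 7.7
tcp_pos: [0.476, -0.0078, 0.1209]
tool_rot: [-0.424, 0.424, -0.566, 0.566]
ft_force: [-0.7, -0.1, 1.3]
finger_gap: -0.004
```

>>> {"method": "move_arm", "body": {"commands": "0 0 -0.1 0; 0 0 -0.2 0; 0 0 -0.3 0; 0 0 -0.3 0; 0 0 -0.3 0"}}

```text
t: 8.32
tcp_pos: [0.476, -0.0078, 0.1179]
tool_rot: [-0.424, 0.424, -0.565, 0.566]
ft_force: [1.5, -0.3, 4.2]
finger_gap: 0.001
```

>>> {"method": "move_arm", "body": {"commands": "0 0 -0.1 0; 0 0 -0.2 0; 0 0 -0.2 0; 0 0 -0.2 0"}}

```text
t: 8.82
tcp_pos: [0.4761, -0.0078, 0.1161]
tool_rot: [-0.424, 0.424, -0.565, 0.566]
ft_force: [0.9, -0.5, 7.8]
finger_gap: -0.002
```

>>> {"method": "move_arm", "body": {"commands": "0 0 -0.1 0; 0 0 -0.15 0; 0 0 -0.15 0; 0 0 -0.15 0"}}

```text
t: 9.32
tcp_pos: [0.4763, -0.0078, 0.1158]
tool_rot: [-0.424, 0.424, -0.565, 0.566]
ft_force: [-2.6, -0.2, 15.7]
finger_gap: -0.002
```

Blue also bottomed at 15.7 N and z = 115.8 mm. Releasing it and moving above the handle with the fingers partly open.

>>> {"method": "move_arm", "body": {"commands": "0 0 0.5 0; 0 0 2 0; 0 0 5 0; 0 0 9 0; 2 1.5 11.5 0; 5 3.8 11.5 0; 8.2 6.3 11.5 0; 8.2 6.3 11.5 0; 8.2 6.3 11.5 0", "fingers": 0.37}}

```text
t: 10.45
tcp_pos: [0.5568, 0.0553, 0.2284]
tool_rot: [0.424, -0.425, 0.566, -0.565]
ft_force: [-0.0, 0.7, -0.4]
finger_gap: 0.367
```

Run:
```python
from h import *
s=monitor.get_state(); print(s['t'],s['tcp_pos'],s['ft_force'],s['finger_gap'])
c=viewer.camera('wrist'); cv2.imwrite('pics/wrist4.png',c['image'][:,:,::-1])
np.save('w4.npy',c,allow_pickle=True)
c=viewer.camera('top'); cv2.imwrite('pics/top4.png',c['image'][:,:,::-1])
```

```text
10.45 [0.55684234 0.05526544 0.22836266] [-0.02709973  0.74694081 -0.41061457] 0.36706964373599155
```

View pics/wrist4.png

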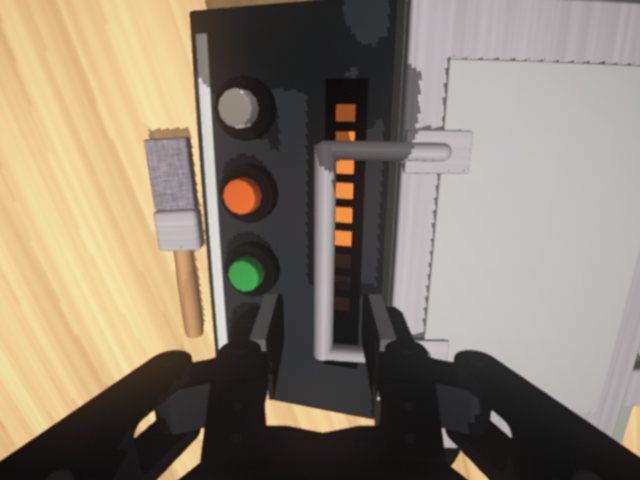

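View pics/top4.png

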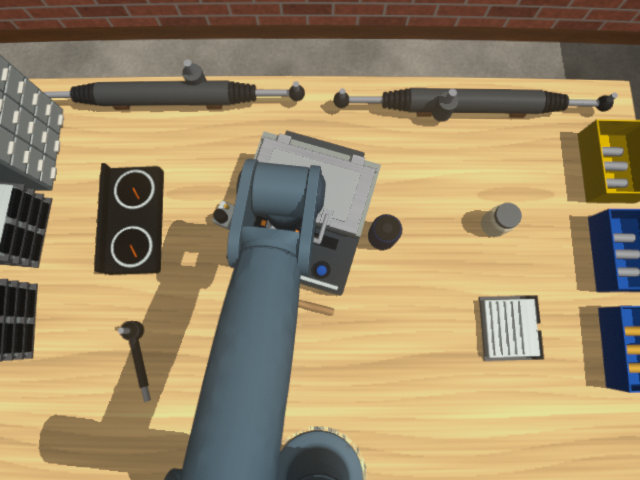

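The bar appears as a vertical line at column ~324, rows 150–353, between finger edges at about columns 283 and 363.

Run:
```python
from h import *
c=np.load('w4.npy',allow_pickle=True).item()
p=onz(c,[[325,150],[323.5,353]],.162); print(p, p.mean(0), np.hypot(*(p[0]-p[1])[:2]))
d=p[0]-p[1]; print(np.degrees(np.arctan2(-d[0],d[1])))
z=rot(monitor.get_state()['tool_rot'])[:,2]; print(np.degrees(np.arctan2(z[1],z[0])))
```

```text
[[ 0.57473371  0.11241917  0.162     ]
 [ 0.53982429 -0.00465121  0.162     ]] [0.557279   0.05388398 0.162     ] 0.1221644056631333
-16.60414773172879
-16.309734086511234
```

>>> {"method": "move_arm", "body": {"commands": "0.05 -0.1 -2 0; 0.05 -0.1 -4 -0.2; 0.05 -0.1 -6 -0.2; 0.05 -0.1 -7 -0.2; 0.05 -0.1 -8 -0.2; 0.05 -0.1 -8.2 -0.2; 0.05 -0.1 -8.2 -0.2"}}

```text
t: 11.42
tcp_pos: [0.5584, 0.0543, 0.1474]
tool_rot: [-0.423, 0.423, -0.566, 0.567]
ft_force: [-0.1, 0.5, -0.4]
finger_gap: 0.37
```

Run:
```python
from h import *
s=monitor.get_state(); print(s['t'],s['tcp_pos'],s['ft_force'],s['finger_gap'])
c=viewer.camera('wrist'); cv2.imwrite('pics/wrist5.png',c['image'][:,:,::-1])
c=viewer.camera('scene'); cv2.imwrite('pics/scene5.png',cv2.resize(c['image'][140:290,250:450,::-1],None,fx=4,fy=4))
```

```text
11.425 [0.55842938 0.0543313  0.14740441] [-0.13497783  0.45520604 -0.36553719] 0.36986515934003406
```

View pics/wrist5.png

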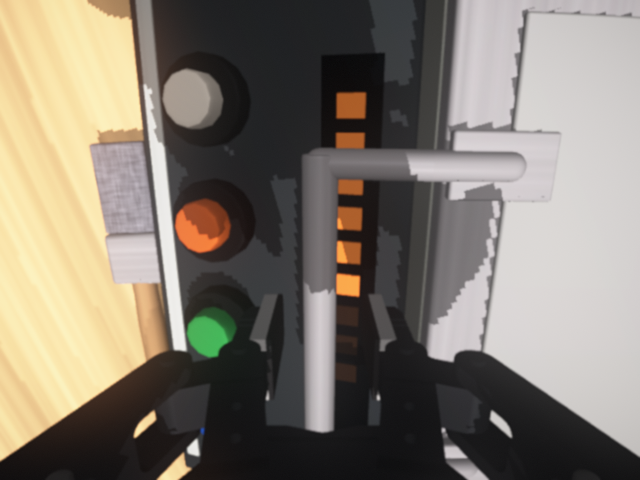

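View pics/scene5.png

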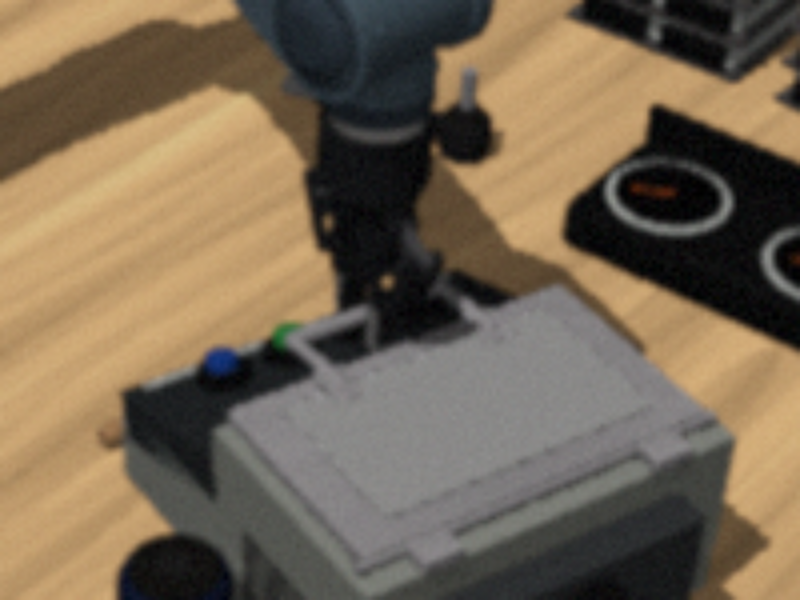

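The bar (column ~319) lies between the fingers with the lid edge clear. Closing on it.

>>> {"method": "move_arm", "body": {"commands": "-0.1 0 0 0; -0.1 0 0 0; -0.1 0 0 0; -0.1 0 0 0; -0.1 0 0 0; -0.1 0 0 0", "fingers": 0, "grip_force": 60}}

```text
t: 12.28
tcp_pos: [0.5572, 0.0544, 0.1477]
tool_rot: [-0.423, 0.423, -0.566, 0.566]
ft_force: [-3.2, 0.5, 6.1]
finger_gap: 0.114
```

Run:
```python
from h import *
s=monitor.get_state(); print(s['t'],s['tcp_pos'],s['ft_force'],s['ft_torque'],s['finger_gap'])
c=viewer.camera('wrist'); cv2.imwrite('pics/wrist6.png',c['image'][:,:,::-1])
```

```text
12.275 [0.55718194 0.0543541  0.14774341] [-3.2015652   0.5450747   6.07969466] [-0.00478236  0.50956164 -0.05439462] 0.11441105829544461
```

View pics/wrist6.png

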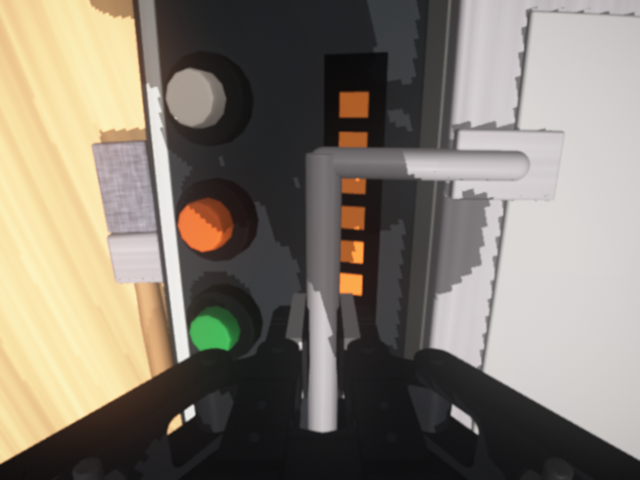

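Gripped, with the opening stopped at 0.114 on the bar. Working out the arc.

Run:
```python
import numpy as np
ex=np.array([np.cos(np.radians(-16.6)),np.sin(np.radians(-16.6))])
for s0,s1,st in ((0,12,2),(12,36,3),(36,60,3)):
    f=lambda t:np.array([200-(200*np.cos(t)-6*np.sin(t)),6*np.cos(t)+200*np.sin(t)-6])/10
    b=f(np.radians(s0)); print('; '.join('%.2f %.2f %.2f 0'%(*(ex*(f(np.radians(a))-b)[0]),(f(np.radians(a))-b)[1]) for a in range(s0+st,s1+1,st)))
```

```text
0.03 -0.01 0.70 0; 0.09 -0.03 1.39 0; 0.17 -0.05 2.09 0; 0.27 -0.08 2.78 0; 0.39 -0.12 3.46 0; 0.54 -0.16 4.15 0
0.26 -0.08 1.01 0; 0.58 -0.17 2.01 0; 0.94 -0.28 2.98 0; 1.35 -0.40 3.94 0; 1.81 -0.54 4.87 0; 2.32 -0.69 5.77 0; 2.87 -0.85 6.65 0; 3.46 -1.03 7.50 0
0.63 -0.19 0.81 0; 1.31 -0.39 1.59 0; 2.02 -0.60 2.33 0; 2.77 -0.83 3.02 0; 3.55 -1.06 3.68 0; 4.37 -1.30 4.29 0; 5.21 -1.55 4.86 0; 6.08 -1.81 5.38 0
```

>>> {"method": "move_arm", "body": {"commands": "0.05 0 0.7 0; 0.1 0 1.4 0; 0.15 -0.05 2.1 0; 0.25 -0.1 2.8 0; 0.4 -0.1 3.5 0; 0.55 -0.15 4.15 0; 0.55 -0.15 4.15 0; 0.55 -0.15 4.15 0"}}

```text
t: 13.32
tcp_pos: [0.5621, 0.0529, 0.1883]
tool_rot: [0.423, -0.424, 0.567, -0.566]
ft_force: [-3.8, 0.2, -1.7]
finger_gap: 0.115
```

Run:
```python
from h import *
s=monitor.get_state(); print(s['t'],s['tcp_pos'],s['ft_force'],s['ft_torque'],s['finger_gap'])
c=viewer.camera('scene'); cv2.imwrite('pics/scene7.png',cv2.resize(c['image'][140:290,250:450,::-1],None,fx=4,fy=4))
c=viewer.camera('wrist'); cv2.imwrite('pics/wrist7.png',c['image'][:,:,::-1])
```

```text
13.325 [0.56207147 0.05289011 0.1883432 ] [-3.82739722  0.15570242 -1.73390699] [ 0.04683451  0.67920409 -0.04764329] 0.11519002091189978
```

View pics/scene7.png

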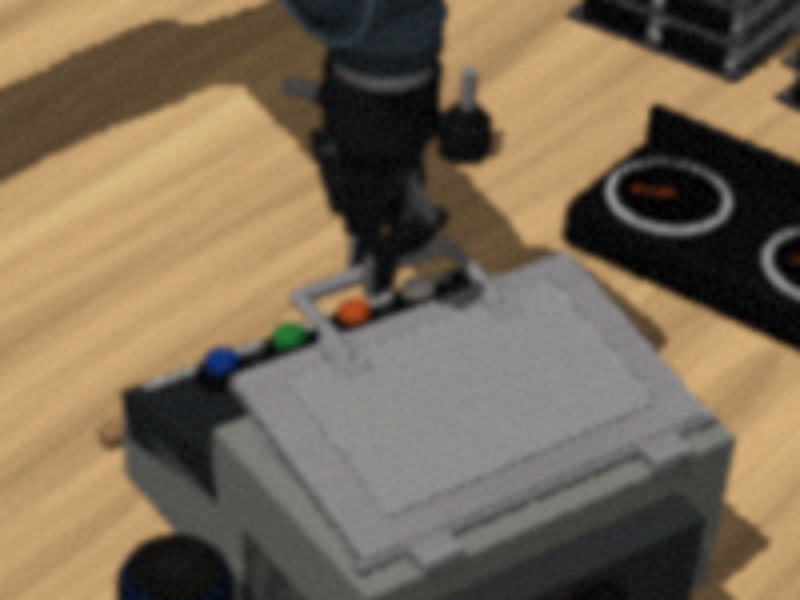

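View pics/wrist7.png

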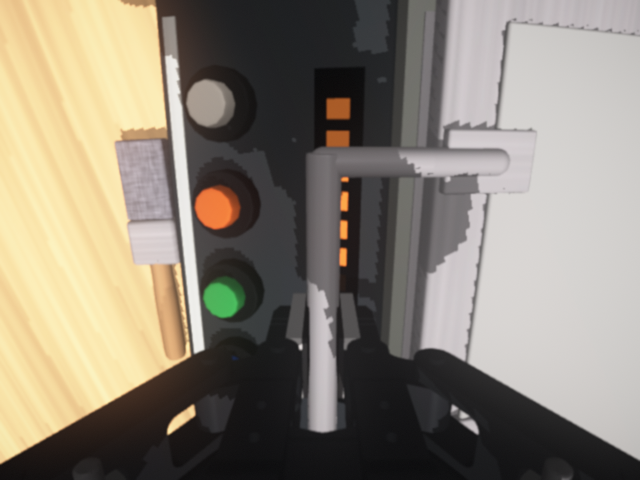

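The lid is rising, with the bar still between the pads at (323,300). Continuing along the arc.

>>> {"method": "move_arm", "body": {"commands": "0.25 -0.1 1 0; 0.6 -0.15 2 0; 0.95 -0.3 3 0; 1.35 -0.4 3.95 0; 1.8 -0.55 4.85 0; 2.3 -0.7 5.75 0; 2.85 -0.85 6.65 0; 3.45 -1.05 7.5 0; 3.45 -1.05 7.5 0"}}

```text
t: 14.55
tcp_pos: [0.5965, 0.0425, 0.2665]
tool_rot: [0.423, -0.424, 0.567, -0.566]
ft_force: [-13.0, 1.9, 5.7]
finger_gap: 0.112
```

Run:
```python
from h import *
s=monitor.get_state(); print(s['t'],s['tcp_pos'],s['ft_force'],s['ft_torque'],s['finger_gap'])
c=viewer.camera('scene'); cv2.imwrite('pics/scene8.png',cv2.resize(c['image'][140:290,250:450,::-1],None,fx=4,fy=4))
c=viewer.camera('wrist'); cv2.imwrite('pics/wrist8.png',c['image'][:,:,::-1])
```

```text
14.55 [0.59649661 0.04253109 0.2665425 ] [-13.01133233   1.93543435   5.6620648 ] [ 0.41090745  2.34020867 -0.01338272] 0.11214928361887351
```

View pics/scene8.png

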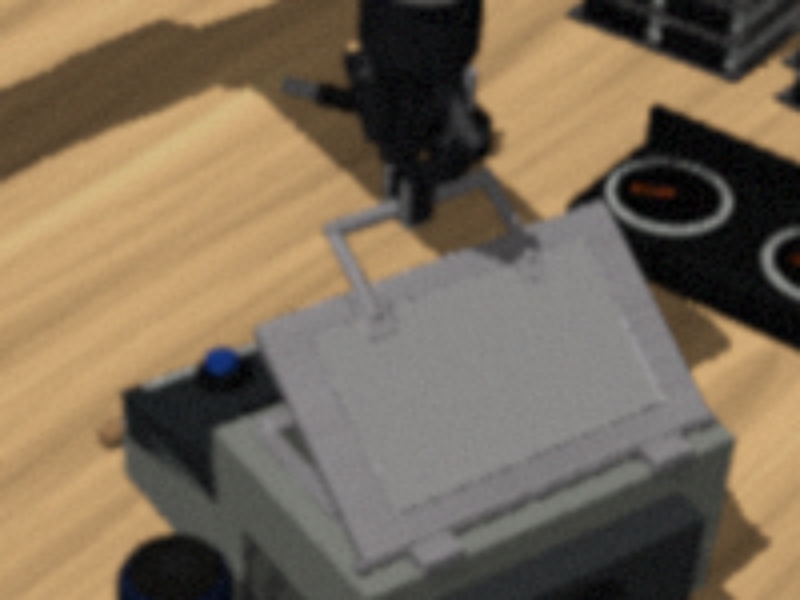

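View pics/wrist8.png

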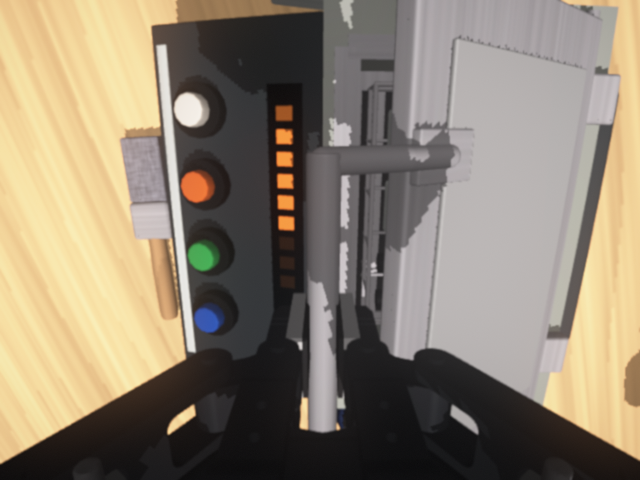

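Everything is holding. The −13 N in x, mostly along the lid's radius, means my arc runs slightly inside the true one, so I'll ease outward by about 1.5 mm as I go on.

>>> {"method": "move_arm", "body": {"commands": "0.5 -0.15 0.9 0; 1.2 -0.35 1.7 0; 1.9 -0.55 2.45 0; 2.65 -0.8 3.15 0; 3.45 -1.05 3.8 0; 4.3 -1.25 4.4 0; 5.15 -1.5 5 0; 6 -1.8 5.5 0; 6 -1.8 5.5 0; 6 -1.8 5.5 0"}}

```text
t: 15.9
tcp_pos: [0.658, 0.024, 0.3237]
tool_rot: [-0.424, 0.422, -0.565, 0.568]
ft_force: [-7.5, 0.6, 8.6]
finger_gap: 0.111
```

Run:
```python
from h import *
s=monitor.get_state(); print(s['t'],s['tcp_pos'],s['ft_force'],s['ft_torque'],s['finger_gap'])
d=s['tcp_pos']-np.array([0.55718194,0.0543541,0.14774341]); ex=np.array([np.cos(np.radians(-16.6)),np.sin(np.radians(-16.6))])
h=-0.2+d[:2]@ex; v=.006+d[2]; print('angle',np.degrees(np.arctan2(v,-h)-np.arctan2(.006,.2)),'r',np.hypot(h,v))
for n in ('scene','wrist','top'):
    c=viewer.camera(n); im=c['image'][:,:,::-1]; np.save(f'{n}9.npy',c,allow_pickle=True)
    cv2.imwrite(f'pics/{n}9.png',cv2.resize(im[110:290,250:450],None,fx=4,fy=3.3) if n=='scene' else im)
```

```text
15.9 [0.6580391  0.0239581  0.32374068] [-7.52264867  0.63347689  8.60893051] [ 0.09547816  1.42328356 -0.04871964] 0.11140192557402297
angle 60.80127875045128 r 0.20514385279569736
```

View pics/scene9.png

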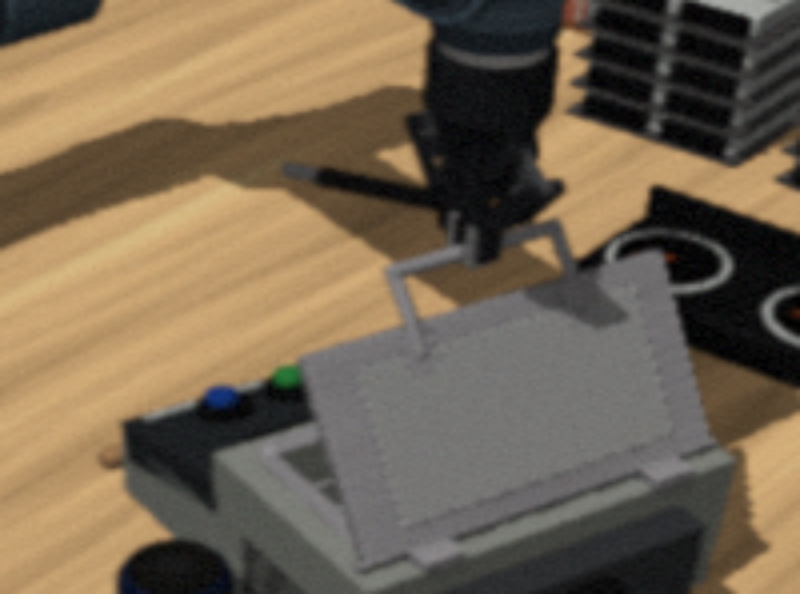

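View pics/wrist9.png

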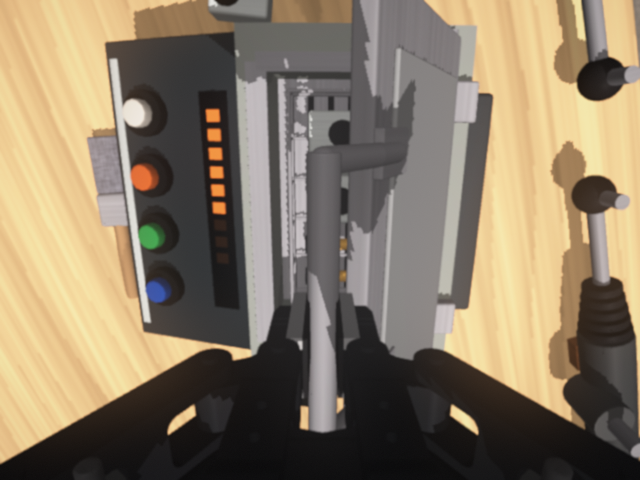

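View pics/top9.png

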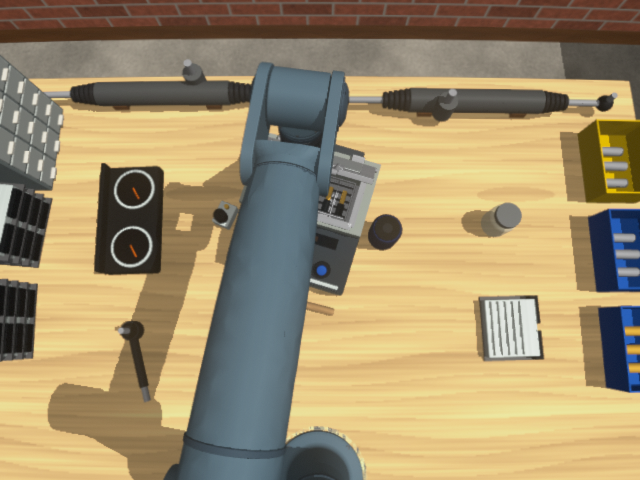

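Run:
```python
from h import *
c=np.load('scene9.npy',allow_pickle=True).item()
w=np.load('wrist9.npy',allow_pickle=True).item()
yaw=np.radians(-16.6); ex=np.array([np.cos(yaw),np.sin(yaw)]); ey=np.array([-ex[1],ex[0]])
# bar centre closed (wrist) (0.5573,0.0539), keys ref o
o=np.array([.5573,.0539])+.085*ex
def plane(c,uv,yd):
    r=rays(c,[uv])[0]; n=np.r_[ey,0]; t=(o@ey+yd-c['eye']@n)/(r@n); P=c['eye']+t*r
    return (P[:2]-o)@ex, P[2]
def ang(x,z): a=np.degrees(np.arctan2(z-.156,.115-x)-np.arctan2(.006,.2)); return a,np.hypot(z-.156,.115-x)
for nm,cc,uv,yd in (('scene R',c,(347.5,191.5),-.061),('scene L',c,(389,179),.061),('wrist L end',w,(324,153),.058)):
    x,z=plane(cc,uv,yd); print(nm,x,z,ang(x,z))
# lid far/near upper corners (front edge): x along lid 160, y +-135, scene crop (302,360),(658,250)
for uv,yd in (((250+302/4,110+360/3.3),-.135),((250+660/4,110+252/3.3),.135)):
    x,z=plane(c,uv,yd); print('lid edge',x,z,np.degrees(np.arctan2(z-.156,.115-x)),np.hypot(z-.156,.115-x))
s=monitor.get_state(); print(s['t'],s['tcp_pos'],s['ft_force'],(s['tcp_pos'][:2]-o)@ex)
```

```text
scene R 0.022859342833356177 0.3374417749394595 (np.float64(61.35904608266911), np.float64(0.20349697392414084))
scene L 0.02539364783020707 0.3335081740880702 (np.float64(61.49693961824161), np.float64(0.19884277763413383))
wrist L end 0.02110926784292897 0.2501402330846608 (np.float64(43.35766852794928), np.float64(0.13295808764503617))
lid edge 0.04448103455927957 0.2988716265464211 63.72984985167821 0.1593274181013724
lid edge 0.04350815821967324 0.29703962978698484 63.11992037883606 0.15812419363143965
16.05 [0.65797396 0.02400096 0.32368814] [-6.39079735  0.37096124  8.72986755] 0.020019940003755204
```

The scene view puts the lid at about 61.3°: the bar ends at (347,191) and (389,179) give 61.4°, and the lid edge gives about 61.2°. I'll trim by about 1° and relieve the radial load.

>>> {"method": "move_arm", "body": {"commands": "-0.15 0.05 -0.05 0; -0.3 0.1 -0.1 0; -0.3 0.1 -0.1 0; -0.3 0.1 -0.1 0; -0.3 0.1 -0.1 0; -0.3 0.1 -0.1 0; -0.3 0.1 -0.1 0; -0.3 0.1 -0.1 0"}}

```text
t: 17.05
tcp_pos: [0.655, 0.0249, 0.3219]
tool_rot: [-0.424, 0.422, -0.565, 0.568]
ft_force: [-5.2, -0.9, 6.6]
finger_gap: 0.115
```

Run:
```python
from h import *
s=monitor.get_state(); print(s['t'],s['tcp_pos'],s['ft_force'],s['finger_gap'],np.abs(s['joint_velocities']).max())
c=viewer.camera('scene'); cv2.imwrite('pics/scene10.png',cv2.resize(c['image'][110:290,250:450,::-1],None,fx=4,fy=3.3))
c=viewer.camera('wrist'); cv2.imwrite('pics/wrist10.png',c['image'][:,:,::-1])
```

```text
17.05 [0.65495755 0.02489875 0.32194692] [-5.15090526 -0.89322466  6.62751045] 0.11503675528912362 0.0010377866387632651
```

View pics/scene10.png

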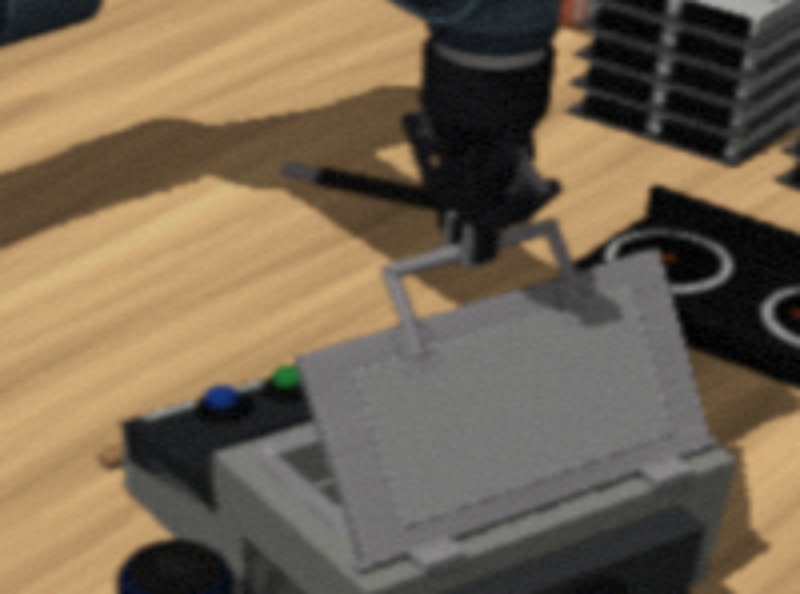

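View pics/wrist10.png

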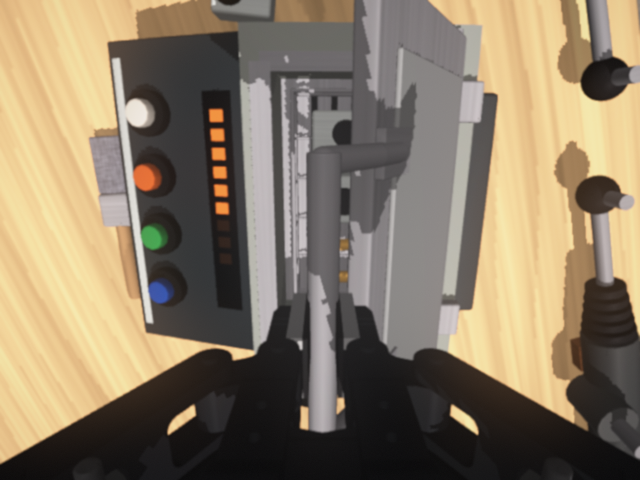

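The lid is held at about 60°. The bar is pinched mid-length, all four keys are out, the loose items in view haven't moved, and the arm is at rest. Handing in.

```bash
python3 -c "
from workcell import job_done,monitor
print(job_done()); s=monitor.get_state(); print(s['t'],s['tcp_pos'],s['finger_gap'])"
```

```text
the job is handed in; nothing more can be done
None
the job is handed in; nothing more can be done
```

I pressed the orange key fully in and released it, then did the same with the blue key. After that I raised the lid by its bar handle and left the gripper holding it at about 60°. The job was handed in at about 17 s of the 59 s allowed.

- **Keys:** each key went about 6 mm down and then hit its stop, with about 16 N on the tip. The last wrist picture shows all four keys standing out. The white and green keys were never touched.
- **Lid angle:** the scene camera put it at about 61.3° before a final trim of about 1°. I did not recompute the angle after the trim. The last pictures show the lid steady and the bar gripped mid-length with 60 N.
- **One disagreement:** the path I planned ran slightly inside the lid's true arc. This left a radial push of up to about 14 N on the way up and about 8 N at the end, and the bar seems to have slid 2 to 3 mm in the pads. The lid was never let go.
- **Other items:** the brush, valve and other loose items showed no movement in the pictures I took. I compared them by eye, and the arm hid parts of the top view.

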